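Pack the tools by kind and stack the totes

ROBOT

A 6-joint arm with a two-finger parallel gripper is mounted at the origin on a cart in front of the work surface, level with it; the furniture and walls round the work are solid. World frame = base frame: x ahead of the robot, y to its left, z up, the work surface at z = 0. Lengths are in m, angles in rad, forces in N, time in s.
With the tool pointing down it reaches from about 0.35 to 0.775 m from the base axis. Payload 7.3 kg.
Tool frame: the origin (TCP) lies at the centre of the arm's flange, where the gripper is bolted on; the fingertips stand 178 mm ahead of it and the grasp point (between the pads) lies 159 mm ahead of it (tip_extent is the distance from the TCP to the fingertips, in m); z points along the fingers, y is the line along which they close (so a half turn about z gives the same grasp; the last joint's range is limited). The gripper opens to 92 mm and grips with 3 to 60 N. Pads are 19 mm wide; open, the fingers measure 130 mm over their backs; the gripper's body (75 mm by 190 mm) begins 47 mm behind the grasp point.
Start: joints at [1.149, 0.342, 1.524, -0, 1.275, -0.146], TCP at [0.143, 0.505, 0.405] pointing down, gripper open.
Joint ranges: [-2.53, 2.53], [-0.77, 2.02], [0.04, 2.7], [-1, 4.14], [0.28, 2.66], [-3.11, 3.11]. Speed limits (rad/s): [2.57, 2.57, 3.14, 3.14, 3.14, 3.14].

INTERFACE

Orientations are given as [roll, pitch, yaw] about the fixed x, y, z axes, in that order (R = Rz(yaw) Ry(pitch) Rx(roll)).
In Python, from cell import * gives the robot as it stands.
- The arm moves only by the tool arm_command, never from a script. Its arguments are lists of equal length, an entry for each row: "xyz": the shift along the world's x, y, z in mm, a list of three; "spin": the turn about the world's z in degrees. In form: {"xyz": [[tx, ty, tz], ...], "spin": [spin, ...]}. A call has 1 to 20 rows; each row shifts and turns the commanded pose from where the row before left it; what a row does not reach is not made up. A row lasts 1/10 s, in which the tool goes at most 50 mm and 8.59 degrees, less where a joint would pass 70% of its speed; a pose out of reach is approached as far as the arm can. A call with a gripper value outside its range is refused whole. "jaw" is the opening, from -1 (shut) to 1 (fully open), set as the call begins (left out, the last holds). The fingers move at their own pace and stop on an object; "squeeze" is the grip in N (left out, the last holds). Time passes only in rows, so rows that do not move let the fingers close. It gives the time, the measured TCP pose, the force, the opening and the grip force at its end, in the units of the state.
- observe(): the state, without advancing time (a new reading comes with each control period).
- read_camera(name): name is "scene" or "top" or "wrist"; returns a dict with "img" (420x560x3 uint8, red, green, blue), "depth" (420x560 float32, m along the optical axis (not along the pixel's ray), 0 where there is no reading), "fx", "fy", "cx", "cy" (pixels), "world_from_camera" (4x4, takes a point from camera to world coordinates). Camera axes: x right, y up, looking along -z (the intrinsics and any distortion apply to the point x, -y, -z); pixel columns grow to the right and rows downward; lengths in m; the calibration is good to about 2 mm. The wrist camera is an equidistant fisheye: a pixel r from the principal point sees the ray r / f radians off the axis. A picture is of the moment at which its call begins.
- hand_in(): hands the job in; it is judged then, once.
The state is a dict: "time": time; "qpos": joint angles; "qvel": joint speeds; "joint_efforts": joint torques, N m; "tool_pos": TCP position; "tool_rot": TCP orientation; "contact_force": force on the tool from outside, world axes, zero at the start; "torque": the same for the moment, N m; "opening": finger opening in m; "grip_force": force on a finger pad.
Only numpy, scipy, OpenCV 4.12 (cv2) and the standard library are available. Lean on these libraries where they do the work, as an engineer would, in place of code of your own. Each camera call takes 0.05 s, during which the arm holds its last target. There are 200 camera calls.

TASK

Pack the tools into the two grey stack-nest totes, one to a bay and lying along it, at about mid-length: screwdriver and spanner in the deep tote, which stays where it is, the tape measure (upright) and the pencil in the shallow one. Finish with the shallow tote on the deep one, broad lips at opposite ends, so that it stacks on the posts and does not nest down onto the tools. Do not move the sanding block or the wood offcut.

Things in the scene. Friction and masses are not known exactly. Their poses are not given: they have to be found in the camera images.
- deep_tote: Deep grey tote (mm): 56 high, foot 170 (x) by 200 (y), rim 190 by 220. Origin: centre of underside. Broad lip (20) on its +y end. Rib along y at x = 0, 44 high, 13 thick; bays |x| 7 to 82, floor at z 3. Posts inside the long walls at y = 38 and -70, 32 wide, narrow the bays to |x| < 63. Post tops (z 48) carry the other tote (6 play) if lips are at opposed ends; else it sinks 26 more.
- shallow_tote: Shallow grey tote (mm): 40 high, foot 170 (x) by 200 (y), rim 184 by 214; 0.25 kg. Origin: centre of underside. Broad lip (20) on its +y end. Carrying rib along y at x = 0, 168 long, top at z 28, 16 thick there, 19 at its foot: grip its middle, fingers in the bays. Bays |x| 10 to 82, floor at z 3; posts at y = 38 and -70 narrow them to |x| < 63. Stacked, its origin is 48 above the deep one's.
- screwdriver: Screwdriver, 185 mm long, lying on the bench, 0.105 kg: amber handle, 28 mm thick and 28 mm high, thin steel shaft. Origin: middle of its length, at its underside; y along it, the handle from y = -8 to +92 mm, the tip at -92 mm. Grip across the handle near y = +20 mm. With the handle towards the -y end of the deep tote the fingers clear its posts.
- spanner: Combination spanner of bare steel, 181 x 36 x 7 mm, lying flat, 0.135 kg. Origin: middle of its length, at its underside; y along it (open end at one end, ring at the other); the shank between them is 14 mm wide (x = -6 to +8 mm) and 5 mm thick (1 to 6 mm above the underside). Grip across the shank.
- tape_measure: Tape measure, 38 mm wide (x), 85 mm long (y) and 65 mm high (z), standing upright, 0.24 kg. Origin: underside, at the middle of its box; the body of the case runs from y = -29 to +42 mm and x = -17 to +19 mm. Grip across its width near y = +5 mm, high on the case, so that the fingers stay above the tote's rim when it is set down.
- pencil: Flat red carpenter's pencil, 13 mm wide (x), 167 mm long (y), 9 mm high, lying flat, 0.012 kg. Origin: middle of its length, at its underside.
- sanding_block: Bystander: cork sanding block, 62 x 102 x 30 mm; origin at the centre of its underside. Not to be moved.
- offcut: Bystander: sawn wood offcut, 62 x 130 x 38 mm; origin at the centre of its underside. Not to be moved.
Things that resemble listed ones, but are neither listed nor needed, are in the scene too. Leave any purple look-alike of the tape_measure alone.

How it is judged:
By the outcome, as a careful person would: the job done as asked, in the order asked, and still so for the second after the job is handed in, with the robot touching nothing.
It also fails if it takes over 141 s, if anything falls off the work surface, if the arm or the gripper's body presses on something with over 40 N, if the wrist force passes 120 N, or if a joint passes its speed limit or range.

## Working session

There is one attempt and no reset: what is moved stays moved. The work goes in short steps, Python scripts to look and compute and a tool call to move; the robot and the scene stay as the last step left them, time stands still between calls to the robot, and variables do not carry over. Pictures are saved under pics/ and viewed, at most 14 in all, crops included, and the job is handed in when it is done.

Besides the shell and the picture viewer there is one more tool, called after "Emit:" in YAML: its name, and indented under it one key for each argument. arm_command: Moves the arm, as the interface text tells. Its arguments: {"type":"object","properties":{"xyz":{"type":"array","items":{"type":"array","items":{"type":"number"}}},"spin":{"type":"array","items":{"type":"number"}},"jaw":{"type":"number"},"squeeze":{"type":"number"}},"required":["xyz","spin"]}

```bash
mkdir -p pics; ls; cat > h.py <<'E'
from cell import *
import numpy as np, cv2
def save(c,fn): 
    cv2.imwrite(fn,c["img"][:,:,::-1])
def world(c,u,v,d=None):
    if d is None:
        p=c["depth"][int(v)-1:int(v)+2,int(u)-1:int(u)+2]; d=np.median(p[p>0])
    P=np.array([(u-c["cx"])/c["fx"]*d,-(v-c["cy"])/c["fy"]*d,-d,1])
    return (c["world_from_camera"]@P)[:3]
E
python3 - <<'E'
from h import *
s=observe(); print(s)
import pickle
for n in("top","scene"):
    c=read_camera(n); save(c,f"pics/{n}0.png"); pickle.dump(c,open(n+"0.pkl","wb")); print(n,c["fx"],c["cx"],c["cy"],c["world_from_camera"].round(3).tolist(),(c["depth"]>0).mean(), [k for k in c])
E
```

```text
pics
{'time': 0.0, 'qpos': array([ 1.14900815e+00,  3.42713994e-01,  1.52499716e+00, -4.49811813e-05,
        1.27536349e+00, -1.45975946e-01]), 'qvel': array([ 4.78955845e-04, -5.36113142e-05,  1.55254718e-03, -2.10179002e-03,
       -4.25490287e-04,  5.49812678e-04]), 'joint_efforts': array([ 2.41688707e-03, -4.31233513e+01, -2.44228506e+01,  7.21831759e-02,
        5.55352808e-02, -1.23330374e-04]), 'tool_pos': array([0.14289219, 0.50504789, 0.40405621]), 'tool_rot': array([-3.14012016e+00, -1.73012412e-04,  2.86579342e+00]), 'contact_force': array([ 0.24121463, -0.33703622, -0.20959297]), 'torque': array([0.06144544, 0.06333594, 0.02344281]), 'grip_force': 0.0, 'opening': 0.09166142872811771}
top 498.94037044018484 278.5713145111408 209.87181600211193 [[0.155, 0.888, -0.433, -0.113], [-0.988, 0.14, -0.067, -0.161], [0.001, 0.439, 0.899, 1.516], [0.0, 0.0, 0.0, 1.0]] 0.9960289115646258 ['img', 'depth', 'fx', 'fy', 'cx', 'cy', 'world_from_camera']
scene 433.4008427488998 279.65828684630316 205.7110595560731 [[0.871, 0.326, -0.367, 0.176], [-0.491, 0.56, -0.668, -0.772], [-0.012, 0.762, 0.648, 0.736], [0.0, 0.0, 0.0, 1.0]] 0.9961181972789116 ['img', 'depth', 'fx', 'fy', 'cx', 'cy', 'world_from_camera']
```

View pics/top0.png

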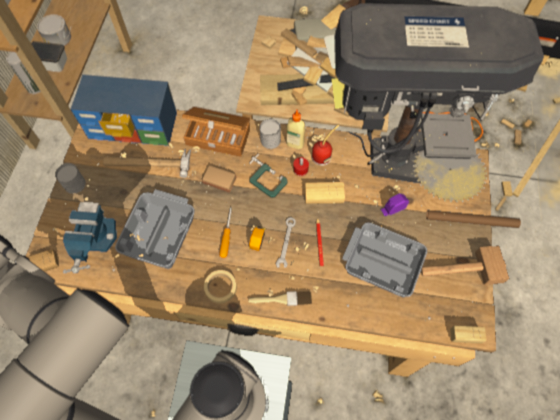

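View pics/scene0.png

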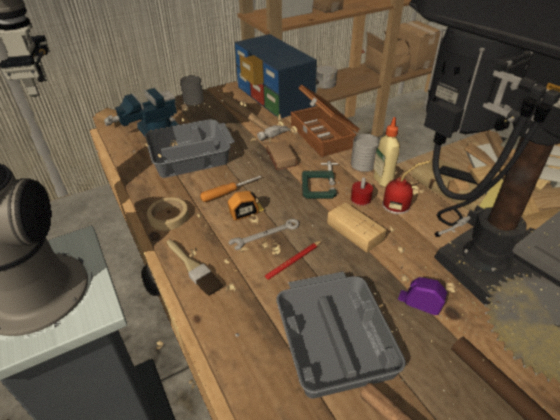

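```bash
python3 - <<'E'
from h import *
import pickle
t=pickle.load(open("top0.pkl","rb")); s=pickle.load(open("scene0.pkl","rb"))
for n,u,v in [("deep",155,228),("shal",385,258),("sd",225,240),("sdtip",230,210),("tape",257,238),("sp",286,242),("pen",320,243),("sand",218,177),("off",325,192),("purple",397,204),("drillhead",430,50),("drillcol",365,95),("drillbase",400,165),("vise",90,232),("glue",296,130),("red",322,150),("tote box",215,130),("table",250,270),("clamp",268,180),("hammer",185,163)]:
    print(n,world(t,u,v).round(3))
for n,u,v in [("deep",190,145),("shal",340,340),("tape",240,200),("drill chuck",495,70),("purple",428,292)]: print(n,world(s,u,v).round(3))
# ortho 2 px/mm x from .2-.8? image: up = +x, left=+y
for k,c in (("t",t),("s",s)):
    v,u=np.mgrid[0:420:.25,0:560:.25].astype(np.float32)
    d=cv2.remap(c["depth"],u,v,cv2.INTER_NEAREST); im=cv2.remap(c["img"],u,v,cv2.INTER_LINEAR)
    P=np.stack([(u-c["cx"])/c["fx"]*d,-(v-c["cy"])/c["fy"]*d,-d,np.ones_like(d)],-1)@c["world_from_camera"].T
    col=((0.55-P[...,1])*800).astype(int); row=((0.80-P[...,0])*800).astype(int)
    ok=(d>0)&(col>=0)&(col<800)&(row>=0)&(row<480)&(P[...,2]<.2)&(P[...,2]>-.02)
    o=np.zeros((480,800,3),np.uint8); idx=np.argsort(P[...,2][ok]); o[row[ok][idx],col[ok][idx]]=im[ok][idx]
    cv2.imwrite(f"pics/ortho_{k}.png",o[:,:,::-1])
E
```

```text
deep [0.484 0.343 0.011]
shal [ 0.49  -0.41   0.026]
sd [0.471 0.103 0.029]
sdtip [0.591 0.114 0.003]
tape [ 0.48  -0.001  0.063]
sp [ 0.504 -0.091  0.007]
pen [ 0.516 -0.201  0.009]
sand [0.695 0.174 0.03 ]
off [ 0.691 -0.195  0.038]
purple [ 0.671 -0.431  0.061]
drillhead [ 0.819 -0.39   0.594]
drillcol [ 0.795 -0.259  0.427]
drillbase [ 0.839 -0.439  0.033]
vise [0.41  0.515 0.086]
glue [ 0.872 -0.068  0.112]
red [ 0.835 -0.165  0.068]
tote box [0.892 0.228 0.019]
table [0.393 0.009 0.001]
clamp [0.727 0.006 0.   ]
hammer [0.735 0.3   0.026]
deep [0.476 0.325 0.039]
shal [ 0.484 -0.432  0.03 ]
tape [ 0.484 -0.011  0.063]
drill chuck [ 0.825 -0.34   0.437]
purple [ 0.679 -0.446  0.061]
```

View pics/ortho_t.png

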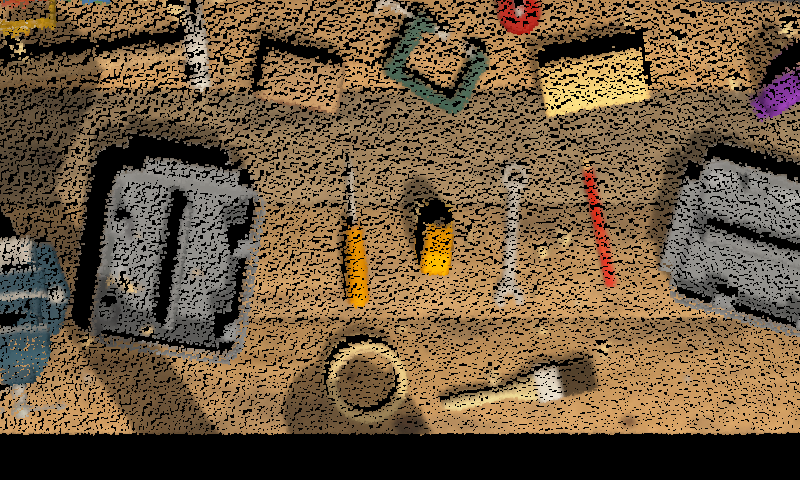

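Emit:
arm_command:
  xyz:
    - [32,-22,0]
    - [32,-22,0]
    - [32,-22,0]
    - [32,-22,0]
    - [32,-22,0]
    - [32,-22,0]
    - [32,-22,0]
    - [32,-22,0]
    - [32,-22,0]
    - [32,-22,0]
    - [0,0,0]
    - [0,0,0]
  spin: [1.5,1.5,1.5,1.5,1.5,1.5,1.5,1.5,1.5,1.5,0,0]

```text
time: 1.3
tool_pos: [0.4632, 0.2847, 0.4041]
tool_rot: [-3.141, -0.002, 3.125]
contact_force: [-0.2, 0.0, 0.4]
opening: 0.0919
grip_force: 0.0
```

```bash
python3 - <<'E'
from h import *
import pickle
c=read_camera("wrist"); save(c,"pics/w1.png"); pickle.dump(c,open("w1.pkl","wb")); print(c["fx"],c["fy"],c["cx"],c["cy"],c["world_from_camera"].round(3).tolist(),c["depth"].max())
E
```

```text
325.19226210127806 325.19226210127806 276.14621442304167 212.7777011202171 [[0.018, -0.966, -0.257, 0.393], [1.0, 0.017, 0.004, 0.287], [0.0, -0.257, 0.966, 0.385], [0.0, 0.0, 0.0, 1.0]] 1.6584644
```

View pics/w1.png

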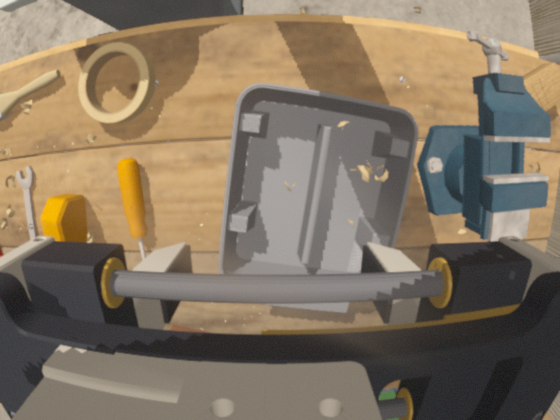

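Emit:
arm_command:
  xyz:
    - [33,0,0]
    - [33,0,0]
    - [34,0,0]
    - [0,0,0]
    - [0,0,0]
  spin: [0,0,0,0,0]

```text
time: 1.85
tool_pos: [0.5621, 0.2861, 0.4041]
tool_rot: [-3.141, -0.002, 3.129]
contact_force: [0.7, 0.3, 0.6]
opening: 0.0919
grip_force: 0.0
```

```bash
python3 - <<'E'
from h import *
import pickle
c=read_camera("wrist"); pickle.dump(c,open("w2.pkl","wb"))
E
```

Emit:
arm_command:
  xyz:
    - [0,-40,0]
    - [0,-40,0]
    - [0,-40,0]
    - [0,-40,0]
    - [0,-40,0]
    - [0,-40,0]
    - [0,0,0]
    - [0,0,0]
  spin: [0,0,0,0,0,0,0,0]

```text
time: 2.7
tool_pos: [0.5619, 0.0454, 0.4053]
tool_rot: [3.141, 0.0, 3.127]
contact_force: [-0.2, 0.2, -0.1]
opening: 0.092
grip_force: 0.0
```

```bash
python3 - <<'E'
from h import *
import pickle
c=read_camera("wrist"); pickle.dump(c,open("w3.pkl","wb")); print(observe()["tool_pos"])
E
```

```text
[0.5620749  0.04615637 0.40524905]
```

Emit:
arm_command:
  xyz:
    - [0,-40,0]
    - [0,-40,0]
    - [0,-40,0]
    - [0,-40,0]
    - [0,-40,0]
    - [0,-40,0]
    - [0,-40,0]
    - [0,-40,0]
    - [0,-40,0]
    - [0,0,0]
    - [0,0,0]
  spin: [0,0,0,0,0,0,0,0,0,0,0]

```text
time: 3.85
tool_pos: [0.5634, -0.3138, 0.4043]
tool_rot: [3.14, -0.0, 3.128]
contact_force: [0.4, 0.5, -0.0]
opening: 0.0915
grip_force: 0.0
```

```bash
cat >> h.py <<'E'
def cloud(c,fish=True):
    v,u=np.mgrid[0:420,0:560].astype(float); a=(u-c["cx"]);b=(v-c["cy"]); d=c["depth"]
    r=np.hypot(a,b)+1e-9; th=r/c["fx"]; k=np.tan(th)/r if fish else 1/c["fx"]
    P=np.stack([a*k*d,-b*k*d,-d,np.ones_like(d)],-1)@c["world_from_camera"].T
    return P[...,:3],(d>0)&((th<1.2)|(not fish))
def pix(c,p):
    "world point -> wrist pixel"
    q=np.linalg.inv(c["world_from_camera"])@np.vstack([p.T,np.ones(len(p))]); x,y,z=q[0],-q[1],-q[2]
    r=np.hypot(x,y); th=np.arctan2(r,z); k=c["fx"]*th/(r+1e-12)
    return np.stack([c["cx"]+x*k,c["cy"]+y*k],1)
def ortho(c,x0,x1,y0,y1,z,s):
    "rows: x decreasing; cols: y decreasing; s px per m"
    X,Y=np.meshgrid(np.arange(x1,x0,-1/s),np.arange(y1,y0,-1/s),indexing="ij")
    q=pix(c,np.stack([X.ravel(),Y.ravel(),0*X.ravel()+z],1)).astype(np.float32)
    return cv2.remap(c["img"],q[:,0].reshape(X.shape),q[:,1].reshape(X.shape),cv2.INTER_CUBIC)
E
python3 - <<'E'
from h import *
import pickle
c=read_camera("wrist"); pickle.dump(c,open("w4.pkl","wb")); print(observe()["tool_pos"])
W={i:pickle.load(open(f"w{i}.pkl","rb")) for i in (1,2,3,4)}
o=np.hstack([ortho(W[2],.34,.62,.19,.46,.05,1400),ortho(W[4],.34,.62,-.54,-.27,.04,1400)])
print(o.shape);cv2.imwrite("pics/totes.png",o[:,:,::-1])
o=ortho(W[3],.33,.64,-.27,.15,.01,1800); print(o.shape);cv2.imwrite("pics/tools.png",o[:,:,::-1])
E
```

```text
[ 0.5635213  -0.31301656  0.40453564]
(392, 756, 3)
(558, 757, 3)
```

View pics/totes.png

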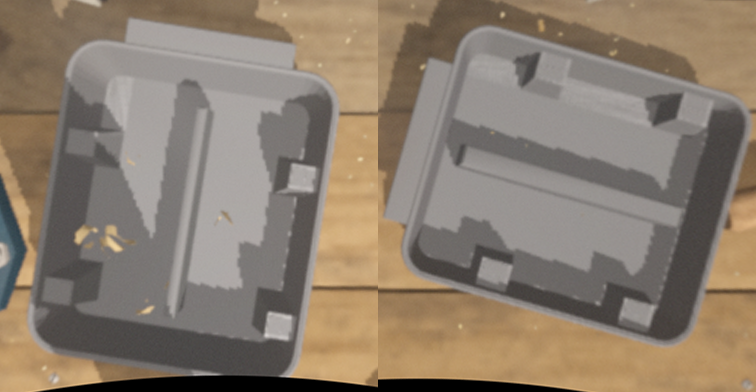

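View pics/tools.png

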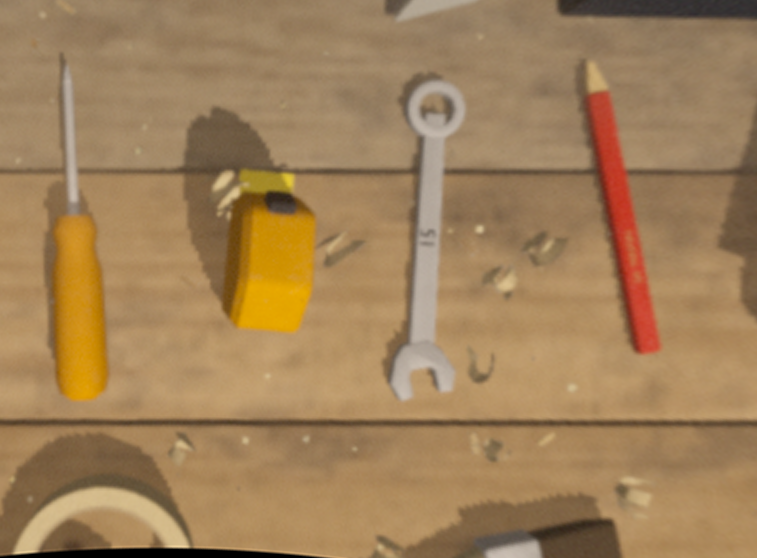

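Emit:
arm_command:
  xyz:
    - [0,0,0]
    - [0,0,0]
    - [0,0,0]
    - [0,0,0]
    - [0,0,0]
    - [0,0,0]
    - [0,0,0]
    - [0,0,0]
    - [0,0,0]
  spin: [8,8,8,8,8,8,8,5,0]
  jaw: -0.2

```text
time: 4.8
tool_pos: [0.5864, -0.2735, 0.4032]
tool_rot: [-3.138, -0.039, -2.149]
contact_force: [-0.2, -0.4, 0.2]
opening: 0.0368
grip_force: 0.0
```

```bash
python3 - <<'E'
from h import *
import pickle
c=read_camera("scene"); pickle.dump(c,open("s1.pkl","wb")); s=observe(); print(s["qpos"].round(2),s["tool_rot"],s["tool_pos"],s["opening"])
p=s["tool_pos"]+[0,0,-.12]; q=np.linalg.inv(c["world_from_camera"])@np.r_[p,1]
u=c["cx"]+c["fx"]*q[0]/-q[2]; v=c["cy"]-c["fx"]*q[1]/-q[2]; print(u,v)
u,v=int(u),int(v); im=c["img"][max(0,v-70):v+70,max(0,u-80):u+80]; cv2.imwrite("pics/fing.png",cv2.resize(im,None,fx=4.9,fy=4.2,interpolation=cv2.INTER_CUBIC)[:,:,::-1]); print(im.shape)
W={i:pickle.load(open(f"w{i}.pkl","rb")) for i in (1,2,3,4)}
# heights
for n,i,x0,x1,y0,y1 in (("tape",3,.46,.49,-.01,.0),("sd",3,.43,.48,.1,.11),("deep",2,.35,.62,.19,.46),("shal",4,.35,.62,-.54,-.27)):
    P,ok=cloud(W[i]); m=ok&(P[...,0]>x0)&(P[...,0]<x1)&(P[...,1]>y0)&(P[...,1]<y1)&(P[...,2]<.1); print(n,m.sum(),np.percentile(P[...,2][m],[5,25,50,75,95,99]).round(4))
E
```

```text
[-0.55  0.57  1.15 -0.04  1.41 -3.1 ] [-3.13828621 -0.03944174 -2.15078103] [ 0.58579626 -0.27495359  0.40326783] 0.036905093219398416
346.29406626493164 168.15499502836087
(140, 160, 3)
tape 272 [0.0468 0.0532 0.0603 0.0635 0.0649 0.0654]
sd 392 [0.0262 0.027  0.0275 0.0281 0.029  0.0295]
deep 48910 [-0.0002  0.0026  0.0041  0.0379  0.0562  0.0573]
shal 45680 [-0.0005  0.0013  0.0035  0.0246  0.0402  0.0413]
```

View pics/fing.png

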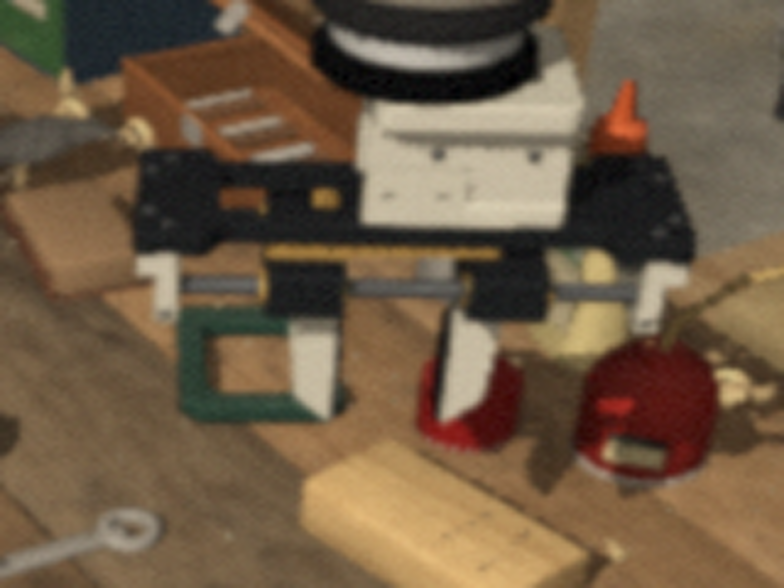

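```bash
python3 - <<'E'
from h import *
import pickle
W={i:pickle.load(open(f"w{i}.pkl","rb")) for i in (1,2,3,4)}
t=pickle.load(open("top0.pkl","rb"))
def sel(P,ok,x0,x1,y0,y1,z0,z1):
    m=ok&(P[...,0]>x0)&(P[...,0]<x1)&(P[...,1]>y0)&(P[...,1]<y1)&(P[...,2]>z0)&(P[...,2]<z1); return P[m]
def rect(p): 
    r=cv2.minAreaRect((p[:,:2]*1000).astype(np.float32)); return np.round(r[0],1),np.round(r[1],1),round(r[2],2)
def axis(p):
    c=p[:,:2].mean(0); u,s,v=np.linalg.svd(p[:,:2]-c,full_matrices=False); d=v[0]; q=(p[:,:2]-c)@d
    mid=c+d*(q.min()+q.max())/2; return mid.round(4),round(np.degrees(np.arctan2(d[1],d[0])),2),round(np.ptp(q),4)
for n,i,b,zr,zb in (("deep",2,(.33,.62,.19,.455),(.052,.06),(.041,.047)),("shal",4,(.35,.62,-.54,-.27),(.037,.043),(.0255,.0295))):
  for k in ([1,2] if i==2 else [4]):
    P,ok=cloud(W[k]); a=sel(P,ok,*b,*zr); print(n,k,"rim",len(a),rect(a))
    cx,cy=np.array(rect(a)[0])/1000
    h=.055; a=sel(P,ok,cx-h,cx+h,cy-h,cy+h,*zb)
    if len(a)>20: 
        # keep inliers to centre line
        for _ in range(4):
            mid,ang,L=axis(a); d=np.array([np.cos(np.radians(ang)),np.sin(np.radians(ang))]); e=(a[:,:2]-np.median(a[:,:2],0))@[-d[1],d[0]]; a=a[abs(e-np.median(e))<.010]
        print("   rib",len(a),mid,ang,L,a[:,2].mean())
P,ok=cloud(W[3])
for n,b,z in (("sd",(.39,.64,.08,.13),(.004,.05)),("sdh",(.39,.53,.08,.13),(.015,.05)),("tape_top",(.42,.56,-.05,.03),(.055,.08)),("tape",(.42,.56,-.05,.03),(.006,.08)),("spanner",(.4,.62,-.12,-.06),(.003,.02)),("pencil",(.42,.63,-.23,-.16),(.004,.02))):
    a=sel(P,ok,*b,*z); print(n,len(a),rect(a),axis(a),np.percentile(a[:,2],[50,95]).round(4))
for n,c,f in (("top",t,False),("w1",W[1],True)):
    P,ok=cloud(c,f)
    print(n,"vise max z by y (rows y .44..,) x bins .36-.40,.40-.44,.44-.48,.48-.52")
    for y in np.arange(.43,.53,.015):
        r=[]
        for x in (.36,.40,.44,.48):
            a=sel(P,ok,x,x+.04,y,y+.015,0.0,.3); r.append(a[:,2].max().round(3) if len(a) else None)
        print(round(y,3),r)
E
```

```text
deep 1 rim 3247 (array([477.2, 327.2]), array([195.2, 243.4]), 80.93)
   rib 714 [0.4771 0.3267] -9.21 0.1114 0.04382227834308844
deep 2 rim 5718 (array([477. , 327.4]), array([195.3, 243. ]), 80.91)
   rib 813 [0.4771 0.3271] -9.21 0.1122 0.04388181035851047
shal 4 rim 5017 (array([ 487.7, -410.9]), array([253.6, 189.4]), 73.97)
   rib 1311 [ 0.4875 -0.4107] -106.38 0.117 0.028000072738453397
sd 2321 (array([511.4, 107.7]), array([184.7,  28.5]), 3.29) (array([0.5115, 0.1069]), np.float64(3.68), np.float64(0.1847)) [0.0241 0.0282]
sdh 2004 (array([474.3, 105.6]), array([110.3,  28.5]), 3.29) (array([0.4744, 0.1046]), np.float64(3.55), np.float64(0.1103)) [0.0249 0.0283]
tape_top 1790 (array([497.8,   2.7]), array([36.1, 57.7]), 84.43) (array([0.4979, 0.0035]), np.float64(-5.78), np.float64(0.0577)) [0.0615 0.0653]
tape 3054 (array([503.4, -11. ]), array([89.2, 78. ]), 2.87) (array([0.5026, 0.0049]), np.float64(-0.58), np.float64(0.0879)) [0.0584 0.0648]
spanner 1878 (array([505.4, -98.4]), array([ 51.6, 179.5]), 86.54) (array([ 0.506 , -0.0893]), np.float64(-2.34), np.float64(0.1792
[... 750 characters left out ...]
.float64(0.128), np.float64(0.127), np.float64(0.116)]
w1 vise max z by y (rows y .44..,) x bins .36-.40,.40-.44,.44-.48,.48-.52
0.43 [np.float64(0.058), np.float64(0.058), np.float64(0.057), np.float64(0.001)]
0.445 [np.float64(0.01), np.float64(0.002), np.float64(0.003), np.float64(0.003)]
0.46 [np.float64(0.004), np.float64(0.024), np.float64(0.02), np.float64(0.002)]
0.475 [np.float64(0.124), np.float64(0.025), np.float64(0.02), np.float64(0.016)]
0.49 [np.float64(0.124), np.float64(0.124), np.float64(0.124), np.float64(0.098)]
0.505 [np.float64(0.124), np.float64(0.124), np.float64(0.125), np.float64(0.11)]
0.52 [np.float64(0.124), np.float64(0.124), np.float64(0.124), np.float64(0.11)]
```

Emit:
arm_command:
  xyz:
    - [-10,13,-20]
    - [-10,13,-20]
    - [-10,13,-20]
    - [-10,13,-20]
    - [-10,13,-20]
    - [-10,14,-20]
    - [0,0,0]
    - [0,0,0]
  spin: [-7.5,-7.5,-7.5,-7.5,-7.5,-7.5,0,0]
  jaw: -0.3

```text
time: 5.65
tool_pos: [0.5251, -0.1995, 0.2838]
tool_rot: [-3.137, -0.039, -2.937]
contact_force: [0.0, -0.4, -0.3]
opening: 0.0322
grip_force: 0.0
```

```bash
cat >> h.py <<'E'
from scipy.spatial.transform import Rotation as R
def goal(gx,gy,tipz,yaw):
    "delta (mm, deg) that brings the fingertips to gx,gy,tipz (m) at yaw (deg)"
    s=observe(); r=R.from_euler("xyz",s["tool_rot"]); now=np.degrees(s["tool_rot"][2])
    spin=(yaw-now+180)%360-180; zt=(R.from_euler("z",spin,degrees=True)*r).apply([0,0,1])
    g=np.array([gx,gy,tipz])-zt*.178; q=s["qpos"]
    print("delta",((g-s["tool_pos"])*1e3).round(1),"spin",round(spin,1),"q6 after ~",round(np.degrees(q[5]-q[0]+np.arctan2(g[1],g[0]))-spin),"t",round(s["time"],2))
def frame(o,h,x,y):
    "tote-frame (x,y) mm -> world m; h = heading of its +y, deg"
    a=np.radians(h); return np.array(o)+np.array([x*np.sin(a)+y*np.cos(a),-x*np.cos(a)+y*np.sin(a)])/1e3
DEEP=((.4665,.3287),-9.15); SH=((.487,-.4104),73.8)
E
python3 -c "
from h import *
goal(.5255,-.1955,.0015,191.5)"
```

```text
delta [   7.1    6.2 -104.4] spin -0.2 q6 after ~ -121 t 5.65
```

Emit:
arm_command:
  xyz:
    - [3,3,-20]
    - [4,3,-30]
    - [0,0,-30]
    - [0,0,-14]
    - [0,0,-10]
    - [0,0,0]
    - [0,0,0]
  spin: [0,0,0,0,0,0,0]

```text
time: 6.35
tool_pos: [0.5324, -0.194, 0.18]
tool_rot: [-3.137, -0.038, -2.941]
contact_force: [-0.1, 0.1, 0.2]
opening: 0.0323
grip_force: 0.0
```

Emit:
arm_command:
  xyz:
    - [0,0,0]
    - [0,0,0]
    - [0,0,0]
    - [0,0,0]
    - [0,0,0]
  spin: [0,0,0,0,0]
  jaw: -1
  squeeze: 15

```text
time: 6.85
tool_pos: [0.5319, -0.1936, 0.1794]
tool_rot: [-3.138, -0.039, -2.941]
contact_force: [-0.4, -1.1, 4.2]
opening: 0.0126
grip_force: 15.0
```

Emit:
arm_command:
  xyz:
    - [0,0,20]
    - [0,0,30]
    - [0,0,40]
    - [0,0,0]
  spin: [0,0,0,0]

```text
time: 7.25
tool_pos: [0.5331, -0.194, 0.2739]
tool_rot: [-3.132, -0.033, -2.941]
contact_force: [1.4, -0.1, 0.3]
opening: 0.0123
grip_force: 15.0
```

```bash
python3 -c "
from h import *
goal(*frame(*SH,-44,0),.0055,73.8)"
```

```text
delta [ -88.4 -210.2  -90.5] spin -117.7 q6 after ~ -25 t 7.25
```

Emit:
arm_command:
  xyz:
    - [-6,-14,0]
    - [-6,-14,0]
    - [-6,-14,0]
    - [-6,-14,0]
    - [-6,-14,0]
    - [-6,-14,0]
    - [-6,-14,0]
    - [-6,-14,0]
    - [-6,-14,0]
    - [-6,-14,0]
    - [-6,-14,0]
    - [-6,-14,0]
    - [-6,-14,0]
    - [-5,-14,0]
    - [-5,-14,0]
    - [0,0,0]
    - [0,0,0]
    - [0,0,0]
  spin: [-7.9,-7.9,-7.9,-7.9,-7.9,-7.8,-7.8,-7.8,-7.8,-7.8,-7.8,-7.8,-7.8,-7.8,-7.8,0,0,0]

```text
time: 9.05
tool_pos: [0.444, -0.4027, 0.2685]
tool_rot: [-3.137, -0.041, 1.295]
contact_force: [-0.3, -0.0, -0.1]
opening: 0.0128
grip_force: 15.0
```

```bash
python3 -c "
from h import *
goal(*frame(*SH,-44,0),.0055,73.8); print(observe()['tool_rot'])"
```

```text
delta [ -0.5  -2.6 -85.2] spin -0.4 q6 after ~ -27 t 9.05
[-3.13743579 -0.04070913  1.29453225]
```

Emit:
arm_command:
  xyz:
    - [0,-3,-30]
    - [0,0,-25]
    - [0,0,-15]
    - [0,0,-10]
    - [0,0,-5]
    - [0,0,0]
    - [0,0,0]
  spin: [-0.4,0,0,0,0,0,0]

```text
time: 9.75
tool_pos: [0.4441, -0.4066, 0.1847]
tool_rot: [-3.139, -0.039, 1.285]
contact_force: [-0.4, 0.1, 0.1]
opening: 0.0126
grip_force: 15.0
```

Emit:
arm_command:
  xyz:
    - [0,0,0]
    - [0,0,0]
    - [0,0,15]
    - [0,0,40]
    - [0,0,45]
    - [0,0,20]
    - [0,0,0]
    - [0,0,0]
  spin: [0,0,0,0,0,0,0,0]
  jaw: -0.45

```text
time: 10.55
tool_pos: [0.4436, -0.4063, 0.3048]
tool_rot: [-3.139, -0.039, 1.284]
contact_force: [-1.2, 0.8, -0.5]
opening: 0.0257
grip_force: 0.0
```

```bash
python3 - <<'E'
from h import *
goal(.498,.003,.04,174.4)
E
```

```text
delta [ 61.4 409.  -86.9] spin 100.8 q6 after ~ -85 t 10.55
```

Emit:
arm_command:
  xyz:
    - [5,31,0]
    - [5,31,0]
    - [5,31,0]
    - [5,31,0]
    - [5,31,0]
    - [5,31,0]
    - [5,31,0]
    - [5,32,0]
    - [5,32,0]
    - [4,32,0]
    - [4,32,0]
    - [4,32,0]
    - [4,32,0]
    - [0,0,0]
    - [0,0,0]
    - [0,0,0]
  spin: [7.8,7.8,7.8,7.8,7.8,7.8,7.7,7.7,7.7,7.7,7.7,7.7,7.8,0,0,0]
  jaw: 0.3

```text
time: 12.15
tool_pos: [0.5045, 0.0018, 0.3033]
tool_rot: [-3.138, -0.042, 3.042]
contact_force: [-0.1, -0.5, 0.4]
opening: 0.0598
grip_force: 0.0
```

```bash
python3 - <<'E'
from h import *
goal(.498,.003,.04,174.4)
E
```

```text
delta [  0.9   1.1 -85.4] spin 0.1 q6 after ~ -84 t 12.15
```

Emit:
arm_command:
  xyz:
    - [0,0,-30]
    - [1,1,-30]
    - [0,0,-20]
    - [0,0,-5]
    - [0,0,0]
    - [0,0,0]
  spin: [0,0,0,0,0,0]

```text
time: 12.75
tool_pos: [0.5061, 0.0029, 0.2198]
tool_rot: [-3.138, -0.039, 3.043]
contact_force: [-0.2, 0.0, -0.3]
opening: 0.0596
grip_force: 0.0
```

Emit:
arm_command:
  xyz:
    - [0,0,0]
    - [0,0,0]
    - [0,0,0]
    - [0,0,0]
    - [0,0,0]
    - [0,0,0]
  spin: [0,0,0,0,0,0]
  jaw: -1
  squeeze: 35

```text
time: 13.35
tool_pos: [0.5059, 0.0036, 0.2194]
tool_rot: [-3.138, -0.039, 3.044]
contact_force: [-0.1, 1.1, 4.6]
opening: 0.0352
grip_force: 34.9
```

Emit:
arm_command:
  xyz:
    - [0,0,10]
    - [0,0,20]
    - [0,0,40]
    - [0,0,30]
    - [0,0,0]
    - [0,0,0]
  spin: [0,0,0,0,0,0]

```text
time: 13.95
tool_pos: [0.5054, 0.0036, 0.319]
tool_rot: [-3.138, -0.04, 3.044]
contact_force: [-0.0, 0.2, -2.9]
opening: 0.0354
grip_force: 34.8
```

```bash
python3 - <<'E'
from h import *
import pickle
# tape origin at y=+10 in tote => body centre (grip) at ~ y=16.5, x so that body is 24..60
goal(*frame(*SH,40,16.5),.044,73.8)
c=read_camera("wrist"); pickle.dump(c,open("w5.pkl","wb")); save(c,"pics/w5.png")
E
```

```text
delta [  23.2 -416.3  -97.1] spin -100.6 q6 after ~ -22 t 13.95
```

View pics/w5.png

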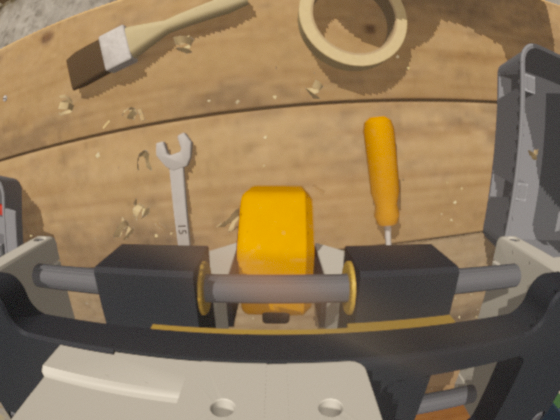

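Emit:
arm_command:
  xyz:
    - [2,-32,0]
    - [2,-32,0]
    - [2,-32,0]
    - [2,-32,0]
    - [2,-32,0]
    - [2,-32,0]
    - [2,-32,0]
    - [2,-32,0]
    - [2,-32,0]
    - [2,-32,0]
    - [1,-32,0]
    - [1,-32,0]
    - [1,-32,0]
    - [0,0,0]
    - [0,0,0]
    - [0,0,0]
  spin: [-7.7,-7.7,-7.7,-7.7,-7.7,-7.7,-7.7,-7.7,-7.8,-7.8,-7.8,-7.8,-7.8,0,0,0]

```text
time: 15.6
tool_pos: [0.5287, -0.4115, 0.3173]
tool_rot: [-3.135, -0.042, 1.289]
contact_force: [0.4, -0.1, -3.0]
opening: 0.0355
grip_force: 34.8
```

```bash
python3 - <<'E'
from h import *
goal(*frame(*SH,40,16.5),.044,73.8)
E
```

```text
delta [  0.3  -1.7 -95.4] spin -0.1 q6 after ~ -22 t 15.6
```

Emit:
arm_command:
  xyz:
    - [0,-1,-35]
    - [0,-1,-30]
    - [0,0,-15]
    - [0,0,-10]
    - [0,0,-5]
    - [0,0,0]
    - [0,0,0]
  spin: [0,0,0,0,0,0,0]

```text
time: 16.3
tool_pos: [0.5291, -0.4147, 0.2253]
tool_rot: [-3.14, -0.039, 1.288]
contact_force: [-0.3, -1.4, -2.4]
opening: 0.0356
grip_force: 34.8
```

Emit:
arm_command:
  xyz:
    - [0,0,0]
    - [0,0,0]
    - [0,0,0]
    - [0,0,30]
    - [0,0,40]
    - [0,0,40]
    - [0,0,0]
    - [0,0,0]
  spin: [0,0,0,0,0,0,0,0]
  jaw: 0.1

```text
time: 17.1
tool_pos: [0.5288, -0.4145, 0.3355]
tool_rot: [-3.141, -0.039, 1.288]
contact_force: [-0.7, 0.5, -0.9]
opening: 0.0506
grip_force: 0.0
```

Emit:
arm_command:
  xyz:
    - [35,0,0]
    - [35,0,0]
    - [0,0,0]
    - [0,0,0]
  spin: [0,0,0,0]

```text
time: 17.5
tool_pos: [0.599, -0.414, 0.3313]
tool_rot: [-3.134, -0.041, 1.289]
contact_force: [-0.4, -0.1, -0.7]
opening: 0.0506
grip_force: 0.0
```

```bash
python3 - <<'E'
from h import *
import pickle
c=read_camera("wrist"); pickle.dump(c,open("w6.pkl","wb"))
t=read_camera("top"); pickle.dump(t,open("t6.pkl","wb"))
s=read_camera("scene"); pickle.dump(s,open("s6.pkl","wb"))
a=cv2.resize(s["img"][250:420,230:430],None,fx=2,fy=2,interpolation=cv2.INTER_CUBIC)
b=ortho(c,.36,.60,-.54,-.28,.04,1400); b=cv2.copyMakeBorder(b,0,340-b.shape[0],0,0,cv2.BORDER_CONSTANT) if b.shape[0]<340 else b[:340]
o=np.hstack([a,b]); print(o.shape,b.shape); cv2.imwrite("pics/sh6.png",o[:,:,::-1])
E
```

```text
(340, 764, 3) (340, 364, 3)
```

View pics/sh6.png

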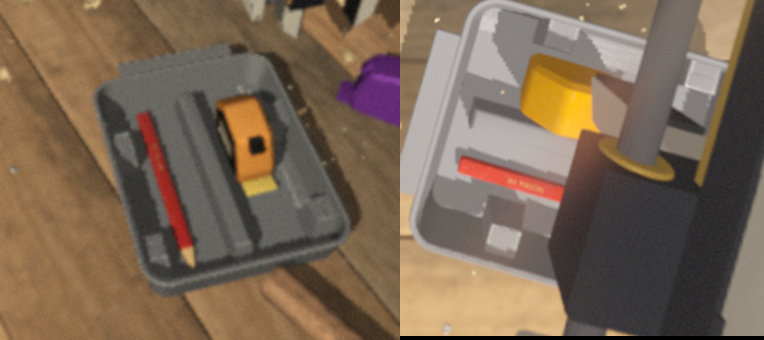

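```bash
python3 - <<'E'
from h import *
goal(.506,-.0895,.0015,177.4)
import pickle
# tape pose in tote from top camera cloud, tote frame
for n,f in (("t6",False),("s6",False)):
    P,ok=cloud(pickle.load(open(n+".pkl","rb")),f)
    m=ok&(P[...,2]>.052)&(P[...,2]<.078)&(abs(P[...,0]-.52)<.07)&(abs(P[...,1]+.41)<.07); p=P[m]
    a=np.radians(SH[1]); d=p[:,:2]-SH[0]; x=d@[np.sin(a),-np.cos(a)]*1e3; y=d@[np.cos(a),np.sin(a)]*1e3
    print(n,len(p),np.percentile(x,[2,98]).round(1),np.percentile(y,[2,98]).round(1),np.percentile(p[:,2],98).round(4))
E
```

```text
delta [ -84.7  325.8 -154. ] spin 103.7 q6 after ~ -98 t 17.65
t6 228 [17.6 54.3] [-12.4  47.2] 0.0737
s6 571 [20.3 55. ] [-14.5  45.5] 0.0706
```

Emit:
arm_command:
  xyz:
    - [-6,23,0]
    - [-6,23,0]
    - [-6,23,0]
    - [-6,23,0]
    - [-6,23,-5]
    - [-6,23,-5]
    - [-6,23,-5]
    - [-6,23,-5]
    - [-6,23,-10]
    - [-6,23,-10]
    - [-6,24,-10]
    - [-6,24,-10]
    - [-6,24,-10]
    - [-6,24,-10]
    - [0,0,0]
    - [0,0,0]
    - [0,0,0]
  spin: [7.4,7.4,7.4,7.4,7.4,7.4,7.4,7.4,7.4,7.4,7.4,7.4,7.4,7.5,0,0,0]
  jaw: -0.35

```text
time: 19.35
tool_pos: [0.515, -0.0895, 0.2547]
tool_rot: [-3.137, -0.038, 3.095]
contact_force: [0.8, -0.3, -0.3]
opening: 0.0299
grip_force: 0.0
```

```bash
python3 - <<'E'
from h import *
goal(.506,-.0895,.0015,177.4)
import pickle
c=read_camera("wrist"); pickle.dump(c,open("w7.pkl","wb")); save(c,"pics/w7.png")
# measured tip midpoint and shank at near side
s=observe(); zt=R.from_euler("xyz",s["tool_rot"]).apply([0,0,1]); print("tip",(s["tool_pos"]+.178*zt).round(4), pix(c,np.array([[.45,-.087,.006],[.47,-.0879,.006],s["tool_pos"]+.178*zt])).round(0))
E
```

```text
delta [ -2.2   0.5 -75.4] spin 0.1 q6 after ~ -97 t 19.35
tip [ 0.5082 -0.09    0.0768] [[275. 148.]
 [275. 176.]
 [274. 263.]]
```

View pics/w7.png

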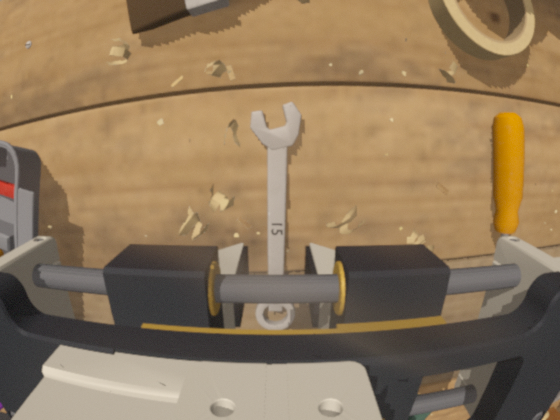

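Emit:
arm_command:
  xyz:
    - [-2,0,-30]
    - [0,0,-25]
    - [0,0,-12]
    - [0,0,-8]
    - [0,0,0]
    - [0,0,0]
    - [0,0,0]
  spin: [0,0,0,0,0,0,0]

```text
time: 20.1
tool_pos: [0.5131, -0.0887, 0.1795]
tool_rot: [-3.138, -0.039, 3.097]
contact_force: [0.4, 0.8, 0.3]
opening: 0.0297
grip_force: 0.0
```

Emit:
arm_command:
  xyz:
    - [0,0,0]
    - [0,0,0]
    - [0,0,0]
    - [0,0,0]
    - [0,0,0]
  spin: [0,0,0,0,0]
  jaw: -1
  squeeze: 30

```text
time: 20.6
tool_pos: [0.5129, -0.0885, 0.1792]
tool_rot: [-3.138, -0.04, 3.098]
contact_force: [-0.8, -0.9, 3.3]
opening: 0.0137
grip_force: 30.0
```

Emit:
arm_command:
  xyz:
    - [0,0,10]
    - [0,0,30]
    - [0,0,40]
    - [0,0,30]
    - [0,0,0]
    - [0,0,0]
  spin: [0,0,0,0,0,0]

```text
time: 21.2
tool_pos: [0.5125, -0.0883, 0.2894]
tool_rot: [-3.138, -0.039, 3.098]
contact_force: [0.0, 0.6, -1.6]
opening: 0.0135
grip_force: 30.0
```

```bash
python3 - <<'E'
from h import *
goal(*frame(*DEEP,-39,0),.0055,180+DEEP[1]); print(observe()["opening"])
E
```

```text
delta [ -32.9  455.  -106.1] spin -6.6 q6 after ~ -43 t 21.2
0.013503571233374076
```

Emit:
arm_command:
  xyz:
    - [-2,32,0]
    - [-2,32,0]
    - [-2,32,0]
    - [-2,32,0]
    - [-2,32,0]
    - [-2,32,0]
    - [-2,32,0]
    - [-2,33,0]
    - [-2,33,0]
    - [-3,33,0]
    - [-3,33,0]
    - [-3,33,0]
    - [-3,33,0]
    - [-3,33,0]
    - [0,0,0]
    - [0,0,0]
    - [0,0,0]
  spin: [-0.5,-0.5,-0.5,-0.5,-0.5,-0.5,-0.5,-0.5,-0.5,-0.5,-0.4,-0.4,-0.4,-0.4,0,0,0]

```text
time: 22.9
tool_pos: [0.4796, 0.3656, 0.2878]
tool_rot: [-3.136, -0.042, 2.982]
contact_force: [-0.9, -0.6, -2.1]
opening: 0.0134
grip_force: 30.0
```

```bash
python3 - <<'E'
from h import *
goal(*frame(*DEEP,-39,0),.0055,180+DEEP[1]); print(observe()["opening"])
E
```

```text
delta [   0.6    1.3 -104.4] spin -0.0 q6 after ~ -44 t 22.9
0.013365807230286771
```

Emit:
arm_command:
  xyz:
    - [0,1,-35]
    - [0,0,-30]
    - [0,0,-20]
    - [0,0,-10]
    - [0,0,-8]
    - [0,0,0]
    - [0,0,0]
  spin: [0,0,0,0,0,0,0]

```text
time: 23.6
tool_pos: [0.4802, 0.3675, 0.1868]
tool_rot: [-3.139, -0.039, 2.982]
contact_force: [-0.6, -0.4, -0.8]
opening: 0.0136
grip_force: 30.0
```

Emit:
arm_command:
  xyz:
    - [0,0,0]
    - [0,0,0]
    - [0,0,15]
    - [0,0,35]
    - [0,0,40]
    - [0,0,25]
    - [0,0,0]
    - [0,0,0]
  spin: [0,0,0,0,0,0,0,0]
  jaw: -0.48

```text
time: 24.4
tool_pos: [0.4796, 0.3675, 0.3024]
tool_rot: [-3.14, -0.038, 2.983]
contact_force: [-1.1, -1.1, -1.4]
opening: 0.0237
grip_force: 0.0
```

```bash
python3 - <<'E'
from h import *
goal(.4915,.1060,.0025,183.4)
E
```

```text
delta [  18.6 -260.8 -122. ] spin 12.5 q6 after ~ -82 t 24.4
```

Emit:
arm_command:
  xyz:
    - [2,-26,0]
    - [2,-26,0]
    - [2,-26,0]
    - [2,-26,0]
    - [2,-26,0]
    - [2,-26,-5]
    - [2,-26,-10]
    - [2,-26,-10]
    - [2,-26,-15]
    - [1,-27,-15]
    - [0,0,0]
    - [0,0,0]
    - [0,0,0]
  spin: [1.2,1.2,1.2,1.2,1.2,1.3,1.3,1.3,1.3,1.3,0,0,0]
  jaw: 0

```text
time: 25.7
tool_pos: [0.4987, 0.1071, 0.246]
tool_rot: [-3.138, -0.04, -3.082]
contact_force: [0.9, 0.4, 0.6]
opening: 0.046
grip_force: 0.0
```

```bash
python3 - <<'E'
from h import *
goal(.4915,.1060,.0025,183.4)
E
```

```text
delta [ -0.1  -0.1 -65.6] spin -0.0 q6 after ~ -81 t 25.7
```

Emit:
arm_command:
  xyz:
    - [0,0,-25]
    - [0,0,-20]
    - [0,0,-12]
    - [0,0,-8]
    - [0,0,0]
    - [0,0,0]
  spin: [0,0,0,0,0,0]

```text
time: 26.3
tool_pos: [0.499, 0.1068, 0.1814]
tool_rot: [-3.138, -0.039, -3.082]
contact_force: [0.3, -0.3, 0.8]
opening: 0.0461
grip_force: 0.0
```

Emit:
arm_command:
  xyz:
    - [0,0,0]
    - [0,0,0]
    - [0,0,0]
    - [0,0,0]
    - [0,0,0]
    - [0,0,10]
    - [0,0,30]
    - [0,0,40]
    - [0,0,30]
    - [0,0,0]
    - [0,0,0]
  spin: [0,0,0,0,0,0,0,0,0,0,0]
  jaw: -1
  squeeze: 30

```text
time: 27.4
tool_pos: [0.4985, 0.1065, 0.2914]
tool_rot: [-3.138, -0.039, -3.082]
contact_force: [-0.0, -1.2, -2.2]
opening: 0.0259
grip_force: 30.0
```

```bash
python3 - <<'E'
from h import *
goal(*frame(*DEEP,44,-20),.0065,180+DEEP[1])
E
```

```text
delta [ -51.8  181.4 -107.1] spin -12.5 q6 after ~ -48 t 27.4
```

Emit:
arm_command:
  xyz:
    - [-6,22,0]
    - [-6,22,0]
    - [-6,22,0]
    - [-6,23,0]
    - [-7,23,0]
    - [-7,23,0]
    - [-7,23,0]
    - [-7,23,0]
    - [0,0,0]
    - [0,0,0]
    - [0,0,0]
  spin: [-1.6,-1.6,-1.6,-1.6,-1.6,-1.5,-1.5,-1.5,0,0,0]

```text
time: 28.5
tool_pos: [0.4468, 0.2868, 0.2901]
tool_rot: [-3.137, -0.041, 2.982]
contact_force: [-0.1, -0.4, -0.7]
opening: 0.026
grip_force: 30.0
```

```bash
python3 - <<'E'
from h import *
goal(*frame(*DEEP,44,-20),.0065,180+DEEP[1])
import pickle
c=read_camera("wrist"); pickle.dump(c,open("w8.pkl","wb")); save(c,"pics/w8.png")
E
```

```text
delta [   0.4    1.3 -105.7] spin -0.0 q6 after ~ -49 t 28.5
```

View pics/w8.png

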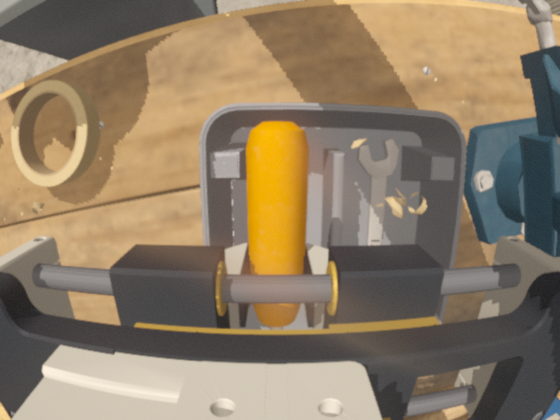

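Emit:
arm_command:
  xyz:
    - [0,1,-35]
    - [0,0,-30]
    - [0,0,-20]
    - [0,0,-10]
    - [0,0,-5]
    - [0,0,-5]
    - [0,0,0]
    - [0,0,0]
  spin: [0,0,0,0,0,0,0,0]

```text
time: 29.35
tool_pos: [0.447, 0.2886, 0.1866]
tool_rot: [-3.139, -0.039, 2.983]
contact_force: [-0.4, 0.3, -0.5]
opening: 0.0261
grip_force: 30.0
```

Emit:
arm_command:
  xyz:
    - [0,0,0]
    - [0,0,0]
    - [0,0,15]
    - [0,0,35]
    - [0,0,40]
    - [0,0,35]
    - [0,0,0]
    - [0,0,0]
  spin: [0,0,0,0,0,0,0,0]
  jaw: -0.25

```text
time: 30.15
tool_pos: [0.4467, 0.2886, 0.3119]
tool_rot: [-3.139, -0.038, 2.983]
contact_force: [-0.0, 0.4, -0.4]
opening: 0.0345
grip_force: 0.0
```

Emit:
arm_command:
  xyz:
    - [25,-25,0]
    - [25,-25,0]
    - [25,-25,0]
    - [25,-25,0]
    - [0,0,0]
    - [0,0,0]
  spin: [0,0,0,0,0,0]

```text
time: 30.75
tool_pos: [0.5466, 0.188, 0.3093]
tool_rot: [-3.137, -0.043, 2.981]
contact_force: [-0.3, 0.5, 0.1]
opening: 0.0345
grip_force: 0.0
```

```bash
python3 - <<'E'
from h import *
import pickle
w=read_camera("wrist"); t=read_camera("top"); s=read_camera("scene"); pickle.dump((w,t,s),open("c9.pkl","wb"))
a=ortho(w,.34,.62,.19,.46,.05,1400)
b=cv2.resize(s["img"][110:185,135:245],None,fx=3.5,fy=392/75,interpolation=cv2.INTER_CUBIC)[:392]
cv2.imwrite("pics/deep9.png",np.hstack([a[:392],b])[:,:,::-1])
# shallow pose: fit of rim & rib from top/scene clouds
for n,c in (("t",t),("s",s)):
    P,ok=cloud(c,False)
    m=ok&(abs(P[...,0]-.487)<.06)&(abs(P[...,1]+.41)<.06)&(P[...,2]>.025)&(P[...,2]<.031); p=P[m][:,:2]
    a=np.radians(SH[1]); 
    for _ in range(4):
        d=p-SH[0]; x=d@[np.sin(a),-np.cos(a)]; y=d@[np.cos(a),np.sin(a)]; k=abs(x-np.median(x[abs(x)<.012]))<.01; f=np.polyfit(y[k],x[k],1); p=p[k]
    print(n,len(p),"rib offset mm",(f[1]*1e3).round(1),"slope deg",np.degrees(f[0]).round(2))
goal(*frame(*SH,0,-31),.0065,73.8)
E
```

```text
t 124 rib offset mm -1.0 slope deg -0.33
s 447 rib offset mm 0.4 slope deg -0.02
delta [ -69.  -636.8 -125.9] spin -97.2 q6 after ~ -27 t 30.9
```

View pics/deep9.png

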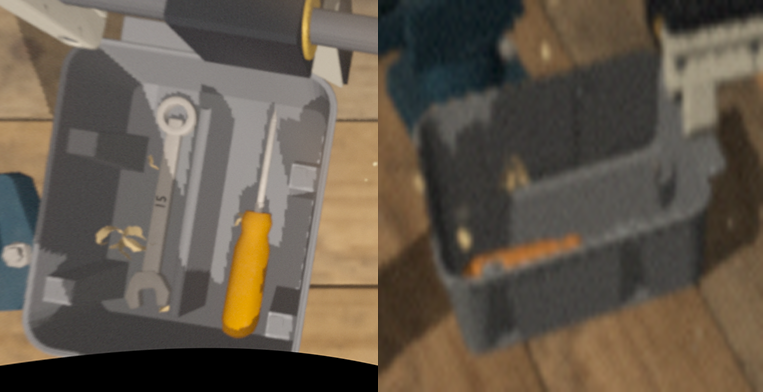

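Emit:
arm_command:
  xyz:
    - [-4,-40,0]
    - [-4,-40,0]
    - [-4,-40,0]
    - [-4,-40,0]
    - [-4,-40,0]
    - [-4,-40,0]
    - [-4,-40,0]
    - [-4,-40,0]
    - [-4,-40,0]
    - [-4,-40,0]
    - [-4,-40,0]
    - [-5,-40,0]
    - [-5,-40,0]
    - [-5,-39,0]
    - [-5,-39,0]
    - [-5,-39,0]
    - [0,0,0]
    - [0,0,0]
    - [0,0,0]
  spin: [-6,-6,-6,-6,-6,-6,-6,-6,-6,-6,-6,-6,-6.3,-6.3,-6.3,-6.3,0,0,0]
  jaw: -0.35

```text
time: 32.8
tool_pos: [0.4783, -0.4468, 0.3108]
tool_rot: [-3.137, -0.041, 1.289]
contact_force: [-0.3, -0.4, -0.2]
opening: 0.0301
grip_force: 0.0
```

```bash
python3 - <<'E'
from h import *
goal(*frame(*SH,0,-30),.0065,73.7)
E
```

```text
delta [  -1.     0.4 -126.4] spin -0.1 q6 after ~ -27 t 32.8
```

Emit:
arm_command:
  xyz:
    - [-1,0,-35]
    - [0,0,-30]
    - [0,0,-20]
    - [0,0,-15]
    - [0,0,0]
    - [0,0,0]
  spin: [0,0,0,0,0,0]

```text
time: 33.4
tool_pos: [0.4773, -0.448, 0.2117]
tool_rot: [-3.139, -0.04, 1.287]
contact_force: [0.8, -0.5, 1.3]
opening: 0.0299
grip_force: 0.0
```

Emit:
arm_command:
  xyz:
    - [0,0,-8]
    - [0,0,-8]
    - [0,0,-6]
    - [0,0,-4]
    - [0,0,0]
    - [0,0,0]
  spin: [0,0,0,0,0,0]

```text
time: 34.0
tool_pos: [0.4768, -0.4486, 0.1849]
tool_rot: [-3.138, -0.04, 1.286]
contact_force: [-0.7, 1.0, 0.0]
opening: 0.03
grip_force: 0.0
```

Emit:
arm_command:
  xyz:
    - [0,0,0]
    - [0,0,0]
    - [0,0,0]
    - [0,0,0]
    - [0,0,0]
    - [0,0,0]
  spin: [0,0,0,0,0,0]
  jaw: -1
  squeeze: 58

```text
time: 34.6
tool_pos: [0.477, -0.4486, 0.1853]
tool_rot: [-3.139, -0.039, 1.286]
contact_force: [2.0, -0.8, 0.8]
opening: 0.0164
grip_force: 57.9
```

```bash
python3 - <<'E'
from h import *
goal(*frame(*SH,0,-30),.0065,73.7)
E
```

```text
delta [ 0.1  2.6 -0.9] spin 0.0 q6 after ~ -28 t 34.6
```

Emit:
arm_command:
  xyz:
    - [0,0,5]
    - [0,0,10]
    - [0,0,15]
    - [0,0,20]
    - [0,0,20]
    - [0,0,20]
    - [0,0,0]
    - [0,0,0]
    - [0,0,0]
  spin: [0,0,0,0,0,0,0,0,0]

```text
time: 35.5
tool_pos: [0.4764, -0.4481, 0.2737]
tool_rot: [-3.136, -0.041, 1.286]
contact_force: [-0.5, 0.2, -5.8]
opening: 0.0166
grip_force: 57.8
```

```bash
python3 - <<'E'
from h import *
import pickle
s=read_camera("scene"); w=read_camera("wrist");t=read_camera("top"); pickle.dump((w,t,s),open("c10.pkl","wb"))
a=cv2.resize(s["img"][190:400,230:440],(400,400),interpolation=cv2.INTER_CUBIC); b=cv2.resize(w["img"],(400,400))
cv2.imwrite("pics/lift.png",np.hstack([a,b])[:,:,::-1])
o=observe(); print(o["contact_force"],o["torque"],o["opening"])
# tote centre after placement: grip tip point in tote frame
zt=R.from_euler("xyz",o["tool_rot"]).apply([0,0,1]); tip=o["tool_pos"]+.178*zt; print("tip",tip)
E
```

```text
[ 0.32992493 -0.98503867 -5.91723899] [-0.38670566  0.21837329 -0.00097205] 0.016630686736750926
tip [ 0.47773608 -0.4409619   0.09582771]
```

View pics/lift.png

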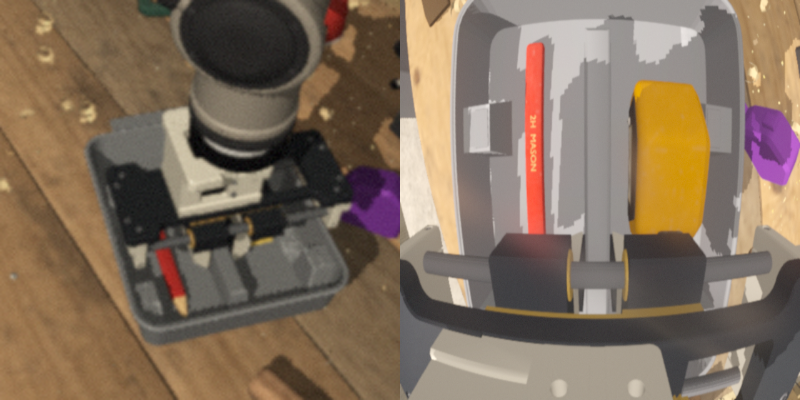

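```bash
cat > lvl.py <<'E'
from h import *
def level(c,o,h,fish=True):
    "rib-top height and floor height profile of tote at o, heading h"
    P,ok=cloud(c,fish); a=np.radians(h); d=P[...,:2]-np.array(o); x=(d@[np.sin(a),-np.cos(a)])*1e3; y=(d@[np.cos(a),np.sin(a)])*1e3; z=P[...,2]*1e3
    for n,xs,ys in (("rib y-60",(-6,6),(-80,-50)),("rib y0",(-6,6),(-5,15)),("rib y40",(-6,6),(30,50)),("rib y70",(-6,6),(60,80)),("floor x-65,y0",(-72,-58),(-5,15)),("floor x-25,y40",(-30,-20),(30,50)),("floor x70 y0",(66,76),(-5,15)),("rim -x",(-93,-86),(-40,60)),("rim +x",(86,93),(-40,60))):
        m=ok&(x>xs[0])&(x<xs[1])&(y>ys[0])&(y<ys[1])
        if m.sum()>5: print(n,m.sum(),np.percentile(z[m],[20,50,90]).round(1))
E
python3 - <<'E'
from lvl import *
import pickle
w,t,s=pickle.load(open("c10.pkl","rb"))
level(w,SH[0],SH[1]); print(); level(s,SH[0],SH[1],False)
E
```

```text
rib y-60 390 [116.3 116.8 117.5]
rib y0 1768 [115.5 116.3 179.2]
rib y40 1274 [114.7 115.4 116.2]
rib y70 1143 [114.3 114.9 115.8]
floor x-65,y0 2025 [ 91.3 178.5 203.4]
floor x-25,y40 741 [89.9 90.5 91.4]
floor x70 y0 1058 [194.6 199.5 205. ]
rim -x 6488 [107.6 119.3 128.1]
rim +x 4135 [119.6 124.7 128.1]

rib y-60 914 [119.8 272.8 455.8]
rib y0 104 [444.9 448.7 453.5]
floor x-65,y0 6 [207.2 207.9 208.7]
floor x-25,y40 39 [455.5 456.8 459.4]
floor x70 y0 18 [206.2 206.8 208.2]
rim -x 492 [  1.7 130.8 513. ]
rim +x 222 [120.8 129.1 206.6]
```

Emit:
arm_command:
  xyz:
    - [0,0,20]
    - [0,0,20]
    - [0,0,20]
    - [0,0,0]
  spin: [0,0,0,0]

```text
time: 36.05
tool_pos: [0.4772, -0.4489, 0.3375]
tool_rot: [3.141, -0.037, 1.286]
contact_force: [0.3, 0.1, -5.4]
opening: 0.017
grip_force: 57.8
```

```bash
cat >> h.py <<'E'
def stack(dz=0):
    tip=np.array([.4777,-.4410]); a=np.radians(SH[1]); d=(tip-SH[0])*1e3
    x=d@[np.sin(a),-np.cos(a)]; y=d@[np.cos(a),np.sin(a)]; print("grip in tote",x.round(1),y.round(1))
    goal(*frame(DEEP[0],DEEP[1]+180,x,y),.0073+.048+dz,73.68+DEEP[1]+180-SH[1])
E
python3 -c "
from h import *
stack()"
```

```text
grip in tote -0.4 -32.0
delta [  27.4  770.9 -104.3] spin 97.0 q6 after ~ -49 t 36.05
```

Emit:
arm_command:
  xyz:
    - [1,10,0]
    - [1,18,0]
    - [1,26,0]
    - [1,26,0]
    - [1,26,0]
    - [1,26,0]
    - [1,26,0]
    - [1,26,0]
    - [1,26,0]
    - [1,26,0]
    - [1,26,0]
    - [1,26,0]
    - [1,26,0]
    - [1,26,0]
    - [1,26,0]
    - [1,26,0]
  spin: [1,2,3.2,3.2,3.2,3.2,3.2,3.2,3.2,3.2,3.2,3.2,3.2,3.2,3.2,3.2]

```text
time: 37.65
tool_pos: [0.4918, -0.0547, 0.3334]
tool_rot: [-3.136, -0.042, 2.124]
contact_force: [-0.2, 0.1, -5.3]
opening: 0.0169
grip_force: 57.8
```

Emit:
arm_command:
  xyz:
    - [1,26,0]
    - [1,26,0]
    - [1,26,0]
    - [1,26,0]
    - [1,26,0]
    - [1,26,0]
    - [1,26,0]
    - [1,26,0]
    - [1,26,0]
    - [1,26,0]
    - [1,26,0]
    - [0,26,0]
    - [0,26,0]
    - [0,26,0]
    - [0,10,0]
    - [0,4,0]
    - [0,0,0]
    - [0,0,0]
    - [0,0,0]
  spin: [3.4,3.4,3.4,3.4,3.4,3.4,3.4,3.4,3.4,3.4,3.4,3.4,3.4,3.4,1,0.6,0,0,0]

```text
time: 39.55
tool_pos: [0.5039, 0.3206, 0.3349]
tool_rot: [-3.138, -0.04, 2.978]
contact_force: [-0.4, -0.2, -6.2]
opening: 0.0165
grip_force: 57.8
```

```bash
python3 -c "
from h import *
stack()"
```

```text
grip in tote -0.4 -32.0
delta [   1.3    2.2 -101.7] spin 0.1 q6 after ~ -49 t 39.55
```

```bash
python3 - <<'E'
from h import *
import pickle
def ends(c,o,h,z0,z1,L,Wd,fish=True):
    P,ok=cloud(c,fish); a=np.radians(h); d=P[...,:2]-np.array(o); x=(d@[np.sin(a),-np.cos(a)])*1e3; y=(d@[np.cos(a),np.sin(a)])*1e3; z=P[...,2]*1e3
    m=ok&(z>z0)&(z<z1)
    for n,q in (("-y end",m&(abs(x)<60)&(y<-80)&(y>-L)),("+y end",m&(abs(x)<60)&(y>80)&(y<L))): 
        if q.sum()>5: print(n,q.sum(),np.percentile(y[q],[3,50,97]).round(1))
    for n,q in (("-x",m&(abs(y)<60)&(x<-70)&(x>-Wd)),("+x",m&(abs(y)<60)&(x>70)&(x<Wd))):
        if q.sum()>5: print(n,q.sum(),np.percentile(x[q],[3,50,97]).round(1))
w=lambda i:pickle.load(open(f"w{i}.pkl","rb"))
print("shallow"); ends(w(4),*SH,37,43,135,110)
for k in (1,2): print("deep",k); ends(w(k),*DEEP,53,60,140,105)
_,t,s=pickle.load(open("c9.pkl","rb"))
print("sh scene"); ends(s,*SH,37,43,135,110,False); print("sh top"); ends(t,*SH,37,43,135,110,False)
print("deep scene"); ends(s,*DEEP,53,60,140,105,False); print("deep top"); ends(t,*DEEP,53,60,140,105,False)
E
```

```text
shallow
-y end 481 [-119.7 -106.9 -104.6]
+y end 2387 [103.7 114.4 125.3]
-x 527 [-93.5 -90.6 -88.3]
+x 500 [89.3 91.7 94.5]
deep 1
-y end 616 [-110.2 -107.4 -105. ]
+y end 480 [119.3 127.  131.7]
-x 492 [-97.1 -93.8 -91.7]
+x 604 [91.8 94.2 97. ]
deep 2
-y end 506 [-109.7 -106.3 -104.4]
+y end 2389 [109.  119.6 130.8]
-x 591 [-97.1 -94.1 -91.9]
+x 634 [91.5 93.8 96.7]
sh scene
-y end 288 [-133.4 -109.9 -105.8]
+y end 490 [102.  112.8 125. ]
-x 121 [-92.8 -90.3 -87.7]
+x 173 [89.4 91.8 95.1]
sh top
-y end 57 [-130.7 -108.3 -104.7]
+y end 159 [103.1 113.5 125.2]
-x 44 [-94.2 -91.6 -75.1]
+x 55 [76.  90.1 94.2]
deep scene
-y end 33 [-109.8 -107.  -104.9]
+y end 56 [108.7 119.2 130.8]
-x 95 [-97.8 -92.6 -83.7]
+x 80 [91.2 95.8 99.5]
deep top
-y end 42 [-111.1 -108.7 -106.5]
```

```bash
sed -i 's/SH=((.487,-.4104),73.8)/SH=((.487,-.4123),73.8)/' h.py; python3 -c "
from h import *
stack(.012)"
```

```text
grip in tote -0.9 -30.2
delta [ -0.6   1.9 -89.7] spin 0.1 q6 after ~ -48 t 39.55
```

Emit:
arm_command:
  xyz:
    - [0,1,-20]
    - [0,1,-20]
    - [0,0,-20]
    - [0,0,-15]
    - [0,0,-10]
    - [0,0,0]
    - [0,0,0]
    - [0,0,0]
  spin: [0.1,0,0,0,0,0,0,0]

```text
time: 40.35
tool_pos: [0.5041, 0.3236, 0.2511]
tool_rot: [-3.139, -0.038, 2.981]
contact_force: [-0.1, -0.0, -5.5]
opening: 0.0166
grip_force: 57.8
```

```bash
python3 -c "
from h import *
stack()"
```

```text
grip in tote -0.9 -30.2
delta [ -1.2  -1.3 -17.9] spin -0.1 q6 after ~ -49 t 40.35
```

Emit:
arm_command:
  xyz:
    - [-1,-1,-3]
    - [0,0,-4]
    - [0,0,-4]
    - [0,0,-3]
    - [0,0,-2]
    - [0,0,0]
    - [0,0,0]
  spin: [0,0,0,0,0,0,0]

```text
time: 41.05
tool_pos: [0.5028, 0.3226, 0.234]
tool_rot: [-3.138, -0.04, 2.981]
contact_force: [-0.1, -0.2, -3.8]
opening: 0.0171
grip_force: 57.8
```

```bash
python3 -c "
from h import *
stack(); print(observe()['contact_force'])"
```

```text
grip in tote -0.9 -30.2
delta [ 0.5 -0.2 -0.9] spin -0.1 q6 after ~ -49 t 41.05
[-0.12308556 -0.16376021 -3.82637105]
```

Contact is beginning; another 2 mm.

Emit:
arm_command:
  xyz:
    - [0,0,-1]
    - [0,0,-1]
    - [0,0,0]
    - [0,0,0]
  spin: [0,0,0,0]

```text
time: 41.45
tool_pos: [0.5028, 0.3226, 0.2328]
tool_rot: [-3.139, -0.039, 2.981]
contact_force: [-2.4, -1.9, 6.2]
opening: 0.0166
grip_force: 58.1
```

Emit:
arm_command:
  xyz:
    - [0,0,0]
    - [0,0,0]
    - [0,0,0]
    - [0,0,0]
  spin: [0,0,0,0]
  jaw: -0.4

```text
time: 41.85
tool_pos: [0.5028, 0.3226, 0.2318]
tool_rot: [-3.138, -0.04, 2.981]
contact_force: [0.6, -0.2, 0.5]
opening: 0.0273
grip_force: 0.0
```

Emit:
arm_command:
  xyz:
    - [0,0,10]
    - [0,0,20]
    - [0,0,30]
    - [0,0,40]
    - [0,0,40]
    - [0,0,0]
    - [40,-40,0]
    - [40,-40,0]
    - [30,-40,0]
    - [0,-40,0]
    - [0,-40,0]
    - [0,0,0]
    - [0,0,0]
  spin: [0,0,0,0,0,0,0,0,0,0,0,0,0]

```text
time: 43.15
tool_pos: [0.6035, 0.131, 0.3721]
tool_rot: [-3.139, -0.04, 2.979]
contact_force: [0.4, 0.4, 0.5]
opening: 0.0275
grip_force: 0.0
```

```bash
python3 - <<'E'
from lvl import *
import pickle
w=read_camera("wrist"); t=read_camera("top"); s=read_camera("scene"); pickle.dump((w,t,s),open("c11.pkl","wb"))
a=cv2.resize(s["img"][90:210,120:260],(400,343),interpolation=cv2.INTER_CUBIC); b=cv2.resize(t["img"][175:285,100:215],(359,343),interpolation=cv2.INTER_CUBIC)
cv2.imwrite("pics/stack.png",np.hstack([a,b])[:,:,::-1])
for c in (s,t): level(c,DEEP[0],DEEP[1]+180,False); print()
E
```

```text
rib y-60 25 [69.6 76.9 78.9]
rib y0 19 [69.6 77.3 79.4]
rib y40 26 [67.6 76.2 79. ]
rib y70 26 [68.3 74.9 78. ]
rim -x 558 [19.5 42.  81.7]
rim +x 65 [68.2 82.  90.5]

rib y70 14 [74.5 76.  77.2]
rim -x 49 [-1.   4.  69.5]
```

View pics/stack.png

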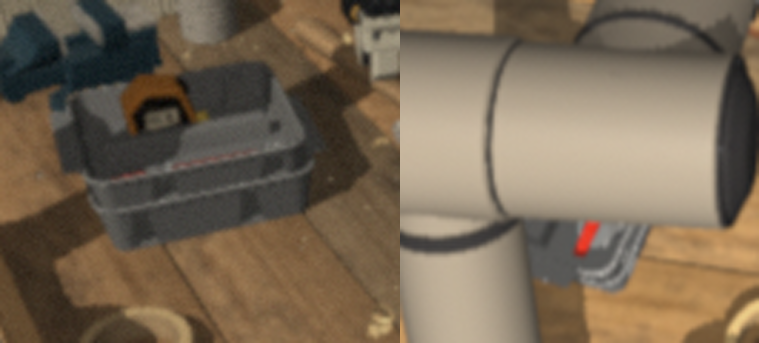

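```bash
python3 -c "
from cell import *
print(hand_in())"
```

```text
the job is handed in; nothing more can be done
None
```

The job is handed in at about 43 s of the 141 s: screwdriver and spanner in the deep tote, upright tape measure and pencil in the shallow one, and the shallow tote stacked level on the posts with its lip at the opposite end (rib top about 76 mm, as expected). The tape sits about 12 mm off mid-length so the fingers could grip the rib beside it; I did not re-measure the deep tote or the bystanders after stacking, and the result of judging was not shown.

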